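# Set the bench saw's rip fence with a gauge plate

### The job

Set the small bench saw's rip fence to cut strips as wide as the 10 mm gauge plate, the middle thickness of the three in the rack: stand the plate on edge on the saw table, alongside the middle of the saw blade, and gently close the fence on it until you feel it nipped between blade and fence. Then feel the fit by drawing the plate straight back along the table towards the front of the saw until less than half of it is left beside the blade, without shifting the fence. Finally stand it back in the slot of the rack that it came from, leaving the fence as set and everything else where it was.

Things in the scene. Friction and masses are not known exactly. Their poses are not given: they have to be found in the camera images.
- saw: Bench saw, fixed: grey housing, 200 x 200 mm aluminium saw table whose top is 95 mm above the work surface. Origin under the table's centre, on the work surface; saw x runs along the cut from front to rear, y to the left, z up. The motor end sticks out to 141 mm on the left (+y) at 20 to 80 mm height. A round rail runs along the table's front edge.
- blade_face (a point): Point on the saw blade's right-hand face, at saw table height, level with the blade's centre (saw x 0, y +20 mm, z 95 mm); axes as the saw's. The gap to be set lies on its -y side.
- sawblade: Round steel saw blade, 2 mm thick, upright in the saw's x-z plane, fixed: it rises 20 mm above the saw table and at table level reaches 35 mm to front and rear of blade_face; a riving knife 16 mm high stands behind it. Origin 20 mm below blade_face, at the blade's centre; axes as the saw's.
- fence: Rip fence, right of the blade: aluminium bar along saw x, 105 mm either way, 18 mm wide, top 20 mm above the saw table; black head on the front rail. Origin on the bar's left face, at table height, level with blade_face; saw's axes. Its offset from blade_face to the right (saw -y) is the clear gap, 0 to 60 mm. Slides along saw y only, about 7 N friction, stays where it is left.
- fence_knob (a point): Centre of the top of the fence's upright clamp knob (22 mm diameter, top 32 mm and underside 4 mm above saw table level), standing on the head in front of the bar and of the saw table. The head's top is 5 mm below saw table level and reaches 31 mm either side of the knob. Push the knob sideways along saw y to slide the fence.
- gauge10: The 10 mm gauge plate: plain steel plate 60 mm long (its x) x 10 mm thick (its y) x 45 mm high (its z), about 75 g, standing on its long edge in one of the rack's three slots. Room for fingers at its faces and at its ends. Nipped between blade and fence it drags with some 3 to 8 N, in a loose gap with next to none. Origin at the centre of its underside.
- gauge7: A like plate, 7 mm thick, in another slot of the rack; leave it there.
- gauge13: A like plate, 13 mm thick, in another slot of the rack; leave it there.
- rack: Wooden rack, fixed, 78 mm (its x) x 112 mm (its y) x 28 mm high, with three slots along its x at y = -40, 0 and +40 mm, each 15 mm wide and 70 mm long, their floor 8 mm above the work surface. Any plate may be in any slot. Origin at the centre of its underside.
- jar_tan: Paint jar, bystander, 36 mm diameter, 50 mm high, in front of the rack. Origin at the centre of its underside.
- jar_grey: Paint jar, bystander, 36 mm diameter, 50 mm high, behind the rack. Origin at the centre of its underside.
- jar_orange: Paint jar, bystander, 40 mm diameter, 54 mm high, beside the saw on its right. Origin at the centre of its underside.
- tape: Roll of masking tape lying flat, bystander, 66 mm diameter, 24 mm high. Origin at the centre of its underside.
- glue: Small glue bottle standing, bystander, 28 mm diameter, 75 mm high. Origin at the centre of its underside.
- nippers: Sprue nippers with blue handles lying flat, bystander, 120 mm long, 11 mm high. Origin at the pivot.
- offcut: Wooden strip 110 x 12 x 6 mm lying on the saw table, left of the blade, along saw x; bystander. Origin at the centre of its underside.
Not all that is in view belongs to the job. Leave any pink look-alike of the gauge10 alone.

How it is judged:
On the way, in this order (a step that is already met when the one before it is completed fails the run):
1. the 10 mm plate stands on edge on the saw table, its middle within 28 mm of the blade's, nipped by the fence so that it touches both blade and fence, the gap 9.2 to 11 mm (x of gauge10 in the frame of blade_face between -0.028 and 0.028 m and y of gauge10 in the frame of blade_face between -0.0078 and -0.003 m and z of gauge10 in the frame of blade_face between -0.003 and 0.004 m and angle between the x axis of gauge10 and the x axis of blade_face, either way round below 0.06 rad and angle between gauge10's own z axis and vertical below 0.08 rad and y of fence in the frame of blade_face between -0.011 and -0.0092 m and contact force between gauge10 and sawblade above 0.3 N and contact force between gauge10 and fence above 0.3 N), for 0.1 s.
2. the plate has been drawn straight back, its middle 36 to 63 mm in front of the blade's centre, still standing on the saw table between blade and fence, the gap still 9.2 to 11 mm (x of gauge10 in the frame of blade_face between -0.063 and -0.036 m and y of gauge10 in the frame of blade_face between -0.0078 and -0.003 m and z of gauge10 in the frame of blade_face between -0.003 and 0.004 m and angle between the x axis of gauge10 and the x axis of blade_face, either way round below 0.06 rad and angle between gauge10's own z axis and vertical below 0.08 rad and y of fence in the frame of blade_face between -0.011 and -0.0092 m), for 0.1 s.
At the end, for the whole second after the job is handed in: The fence's gap is 9.2 to 11 mm; the 10 mm plate stands at rest in the slot it came from, within 10 mm of its start, less than 0.3 rad off upright and 0.15 rad off the slot's line, its foot in the slot; the other plates are within 20 mm and the bystanders within 25 mm of where they began (y of fence in the frame of blade_face between -0.011 and -0.0092 m and distance of gauge10 from where it was at the start of the episode below 0.01 m and angle between gauge10's own z axis and vertical below 0.3 rad and angle between the x axis of gauge10 and the x axis of rack, either way round below 0.15 rad and linear speed of gauge10 below 0.02 m/s and z of gauge10 in the frame of rack below 0.014 m and distance of each of gauge7, gauge13 from where it was at the start of the episode below 0.02 m and distance of each of jar_tan, jar_grey, jar_orange, tape, glue, nippers, offcut from where it was at the start of the episode below 0.025 m); the robot touches nothing.
It fails at once if a bystander is knocked over or moved more than 25 mm (distance of any of jar_tan, jar_grey, jar_orange, tape, glue, nippers, offcut from where it was at the start of the episode above 0.025 m or angle between any of jar_tan, jar_grey, jar_orange, tape, glue, nippers's own z axis and vertical above 0.5 rad).
It fails at once if the fence is forced on to the plate with more than 40 N (contact force between gauge10 and fence above 40 N).
It fails at once if another gauge plate is taken from its slot (distance of any of gauge7, gauge13 from where it was at the start of the episode above 0.02 m).
It also fails if it takes over 72 s, if anything falls off the work surface, if the arm or the gripper's body presses on something with over 40 N, if the wrist force passes 120 N, or if a joint passes its speed limit or range.

### The arm

A 7-joint arm with a two-finger parallel gripper is mounted at the origin on the work surface. World frame = base frame: x ahead of the robot, y to its left, z up, the work surface at z = 0. Lengths are in m, angles in rad, forces in N, time in s.
With the tool pointing down it reaches from about 0.425 to 0.95 m from the base axis. Payload 4.7 kg.
Tool frame: the origin (TCP) lies midway between the tips of the shut fingers; the grasp point (between the pads) lies 19 mm behind it; z points along the fingers, y is the line along which they close (so a half turn about z gives the same grasp; the last joint's range is limited). The gripper opens to 87 mm and grips with 3 to 60 N. Pads are 19 mm wide; open, the fingers measure 117 mm over their backs; the gripper's body (75 mm by 190 mm) begins 51 mm behind the grasp point.
Start: joints at [1.164, 0.469, -0.049, 1.532, 0.024, 1.141, -0.082], TCP at [0.249, -0.627, 0.223] pointing down, gripper open.
Joint ranges: [-2.59, 2.59], [-0.33, 1.99], [-1.39, 1.29], [0.1, 2.45], [-1.04, 4.18], [0.21, 1.99], [-2.66, 2.66]. Speed limits (rad/s): [2.57, 2.57, 3.14, 3.14, 3.14, 3.14, 3.14].

### API

Orientations are given as a unit quaternion [x, y, z, w].
In Python, from workcell import * gives the robot as it stands. The module is installed in compiled form; this text tells all that it offers.
- The arm moves only by the tool send_rows, never from a script. Its argument "steps" is a list of rows, each an object with "fingers": the opening, from -1 (shut) to 1 (fully open); "offset": the shift along the tool's x, y, z in cm, a list of three; "yaw": the turn about the tool's z in degrees. A call has 1 to 5 rows; each row shifts and turns the commanded pose from where the row before left it, along the tool's axes as they then stand; what a row does not reach is not made up. A row lasts 1/10 s, in which the tool goes at most 50 mm and 8.59 degrees, less where a joint would pass 70% of its speed; a pose out of reach is approached as far as the arm can. A call with a gripper value outside its range is refused whole. The fingers move at their own pace and stop on an object; "force" is the grip in N (left out, the last holds). Time passes only in rows, so rows that do not move let the fingers close. It gives the time, the measured TCP pose, the force, the opening and the grip force at its end, in the units of the state.
- observe(): the state, without advancing time (a new reading comes with each control period).
- snapshot(name): name is "side" or "top"; returns the picture (420x560x3 uint8, red, green, blue); there is no depth.
- get_calibration(name): a dict with "camera_matrix" (3x3 intrinsics, pixels), "world_to_cam" (4x4, takes a point from world to camera coordinates). Camera axes: x right, y down, z forward; pixel columns grow to the right and rows downward; lengths in m; the calibration is good to about 2 mm. A picture is of the moment at which its call begins. get_calibration takes no time and is no camera call.
- close_job(): hands the job in; it is judged then, once.
The state is a dict: "clock": time; "q": joint angles; "joint_vel": joint speeds; "effort": joint torques, N m; "tcp_pos": TCP position; "tcp_rot": TCP orientation; "force": force on the tool from outside, world axes, zero at the start; "ft_torque": the same for the moment, N m; "grip_width": finger opening in m; "grip_force": force on a finger pad.
Only numpy, scipy, OpenCV 4.12 (cv2) and the standard library are available. Lean on these libraries where they do the work, as an engineer would, in place of code of your own. Each camera call takes 0.05 s, during which the arm holds its last target. There are 200 camera calls.

## Working session

There is one attempt and no reset: what is moved stays moved. The work goes in short steps, Python scripts to look and compute and a tool call to move; the robot and the scene stay as the last step left them, time stands still between calls to the robot, and variables do not carry over. Pictures are saved under pics/ and viewed, at most 10 in all, crops included, and the job is handed in when it is done.

Besides the shell and the picture viewer there is one more tool, called after "Emit:" in YAML: its name, and indented under it one key for each argument. send_rows: Moves the arm, as the interface text tells. Its arguments: {"type":"object","properties":{"steps":{"type":"array"},"force":{"type":"number"}},"required":["steps"]}

```bash
mkdir -p pics
python3 - <<'E'
from workcell import *
import cv2
for n in("top","side"):
    cv2.imwrite(f"pics/{n}0.png",cv2.resize(snapshot(n)[:,:,::-1],None,fx=1.42,fy=1.42,interpolation=cv2.INTER_CUBIC))
    c=get_calibration(n);print(n,c["camera_matrix"],c["world_to_cam"])
s=observe();print(s)
E
```

```text
top [[513.06895607   0.         284.23691295]
 [  0.         513.06895607 215.34474307]
 [  0.           0.           1.        ]] [[ 0.00120656 -0.99993555  0.01128901 -0.07559433]
 [-0.99711855 -0.00205927 -0.07583112  0.54156281]
 [ 0.07584948 -0.01116499 -0.99705677  1.13737109]
 [ 0.          0.          0.          1.        ]]
side [[406.11650506   0.         289.21649349]
 [  0.         406.11650506 209.49659814]
 [  0.           0.           1.        ]] [[ 0.96776257 -0.25180451  0.00548611 -0.54734289]
 [-0.15314142 -0.60558359 -0.7809073   0.12749578]
 [ 0.19995828  0.75489271 -0.62462283  0.95495666]
 [ 0.          0.          0.          1.        ]]
{'clock': 0.1, 'q': array([ 1.16413049,  0.46937396, -0.0485637 ,  1.53353937,  0.02413584,
        1.14097487, -0.08230016]), 'joint_vel': array([-0.0008469 , -0.00234525, -0.00083414, -0.00248026,  0.00013188,
        0.00163461,  0.00045689]), 'effort': array([ 4.19193220e-04, -5.09169388e+01, -8.12551961e-02, -2.36830008e+01,
       -6.13861182e-02,  3.44682054e-02,  7.22564528e-05]), 'tcp_pos': array([ 0.24876749, -0.62693448,  0.22161025]), 'tcp_rot': array([ 9.82212810e-01,  1.87769182e-01, -2.11046576e-04, -8.28114371e-04]), 'force': array([-0.20782212, -0.19930352,  0.23290909]), 'ft_torque': array([ 0.06614821, -0.01197048,  0.03279212]), 'grip_force': 0.0, 'grip_width': 0.08694045442491308}
```

View pics/top0.png

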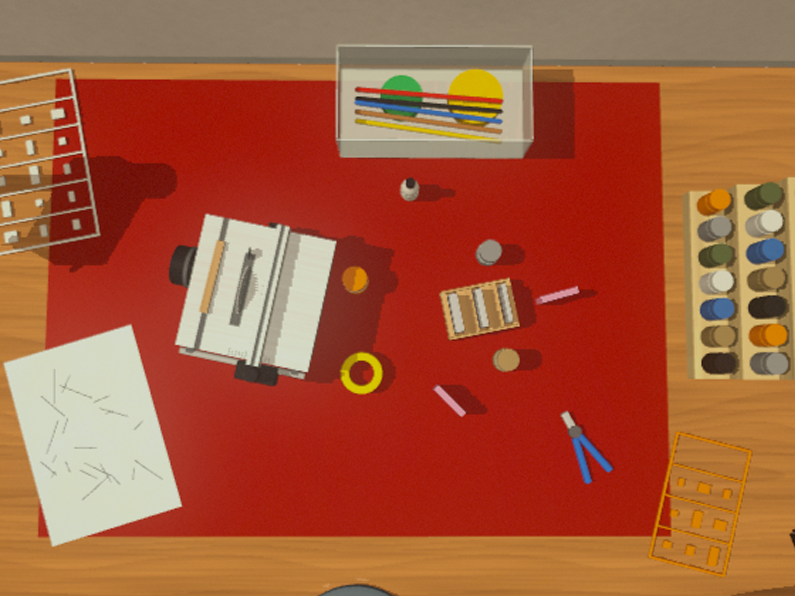

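View pics/side0.png

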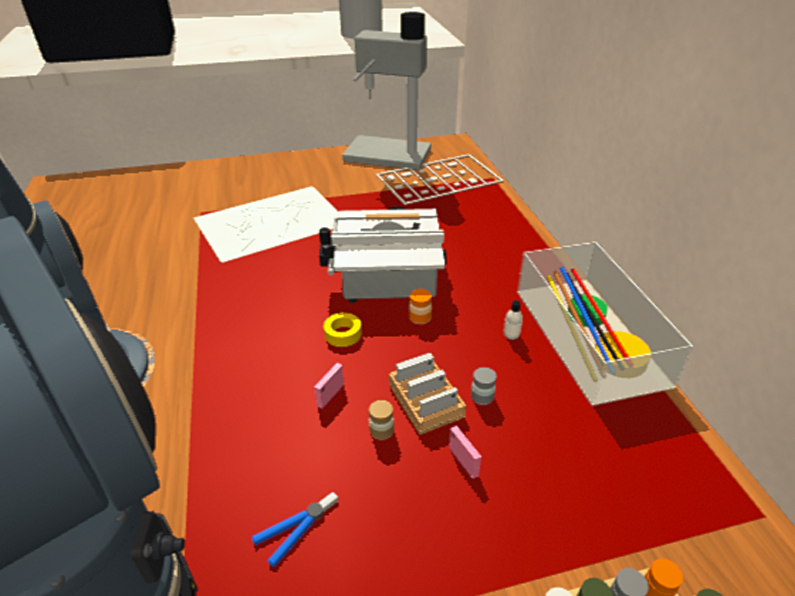

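Run:
```python
from workcell import *
import cv2,numpy as np
t=snapshot("top")[:,:,::-1];s=snapshot("side")[:,:,::-1]
def crop(im,x0,y0,w,h,k):return cv2.resize(im[y0:y0+h,x0:x0+w],None,fx=k,fy=k,interpolation=cv2.INTER_CUBIC)
cv2.imwrite("pics/rack.png",np.hstack([crop(t,306,192,66,98//2+7,6),crop(s,270,244,66,56,6)]))
cv2.imwrite("pics/sawt.png",crop(t,116,142,133,132,4.5))
cv2.imwrite("pics/saws.png",crop(s,220,140,100,75,8))
```

```text
(no output)
```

View pics/rack.png

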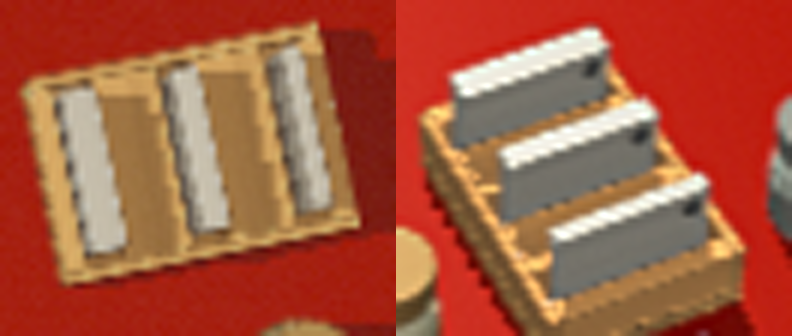

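View pics/sawt.png

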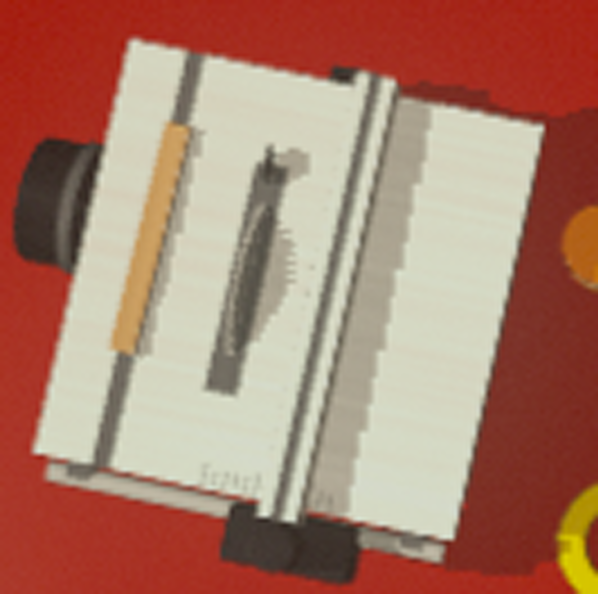

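View pics/saws.png

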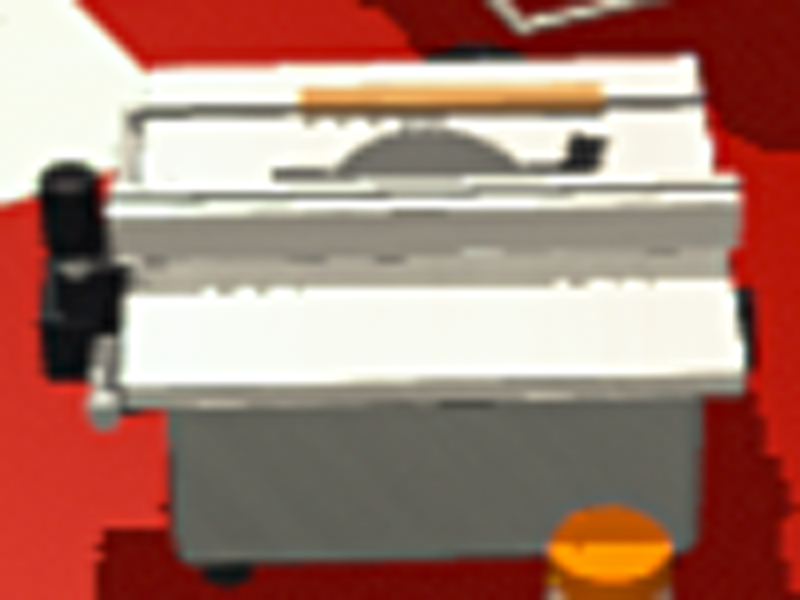

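```bash
cat > h.py <<'E'
from workcell import *
import cv2,numpy as np
from scipy.spatial.transform import Rotation as R
C={n:get_calibration(n) for n in("top","side")}
def P(n):return C[n]["camera_matrix"]@C[n]["world_to_cam"][:3]
def unc(p,k,x0,y0):p=np.array(p,float);return (p+.5)/k-.5+[x0,y0]
def plane(n,p,z):
    M=P(n);H=np.column_stack([M[:,0],M[:,1],M[:,2]*z+M[:,3]])
    return cv2.perspectiveTransform(np.array(p,float).reshape(1,-1,2),np.linalg.inv(H))[0]
def tri(a,b):
    X=cv2.triangulatePoints(P("top"),P("side"),np.array(a,float).T,np.array(b,float).T);return (X[:3]/X[3]).T
def proj(n,X):
    q=np.c_[X,np.ones(len(X))]@P(n).T;return q[:,:2]/q[:,2:]
def rect(c,half):  # corners fl,rl,rr,fr -> centre, yaw
    c=np.array(c)[:,:2];d=(c[1]-c[0])+(c[2]-c[3]);l=(c[0]-c[3])+(c[1]-c[2])
    yx=np.arctan2(d[1],d[0]);yl=np.arctan2(-l[0],l[1])
    return c.mean(0),(yx,yl),np.linalg.norm(d)/2,np.linalg.norm(l)/2
E
python3 - <<'E'
from h import *
np.set_printoptions(precision=4,suppress=True)
st=unc([(35,455),(130,38),(545,124),(452,540)],4.5,116,142)
ss=unc([(150,68),(695,57),(745,385),(120,385)],8,220,140)
print("tab tri",tri(st,ss)); print(rect(plane("top",st,.095),0)); print(rect(plane("side",ss,.095),0))
rt=unc([(65,283),(22,90),(318,25),(358,228)],6,306,192)
rs=unc(np.array([(424,118),(0,0),(742,245),(530,320)])-[396,0],6,270,244)
print("rack",rect(plane("top",rt,.028),0));print("rack tri",tri(rt[[0,2]],rs[[0,2]]))
# plates' top centre ends
pt=unc([(104,250),(75,92),(210,228),(180,70),(317,208),(286,50)],6,306,192)
ps=unc(np.array([(455,78),(605,35),(508,155),(650,108),(556,235),(706,182)])-[396,0],6,270,244)
print("plates tri",tri(pt,ps)); print(plane("top",pt,.053));print(plane("side",ps,.053))
c,y,_,_=rect(plane("top",rt,.028),0);Y=np.mean(y)
u=np.array([np.cos(Y),np.sin(Y)]);v=np.array([-u[1],u[0]])
for n in("top","side"):
    im=snapshot(n).astype(np.float32).mean(2)
    Ls=np.arange(-.07,.07,.001);A=np.linspace(-.012,.012,25)
    prof=[]
    for l in Ls:
        X=np.array([[*(c+a*u+l*v),.053] for a in A]);q=proj(n,X).astype(np.float32)
        prof.append(cv2.remap(im,q[:,:1],q[:,1:],cv2.INTER_LINEAR).mean())
    print(n);print(np.array2string(np.array(prof),precision=0,max_line_width=150))
E
```

```text
tab tri [[0.4784 0.2631 0.0957]
 [0.6751 0.2235 0.095 ]
 [0.6351 0.0277 0.0893]
 [0.4387 0.0689 0.095 ]]
(array([0.5563, 0.1458]), (np.float64(-0.20464828877456379), np.float64(-0.20116405232369633)), np.float64(0.20052627734131992), np.float64(0.19942253939210705))
(array([0.5566, 0.1442]), (np.float64(-0.22590650293410597), np.float64(-0.20782683639186023)), np.float64(0.1997977429500187), np.float64(0.2037689641080785))
rack (array([ 0.5363, -0.194 ]), (np.float64(0.19991513259810395), np.float64(0.20299104871741996)), np.float64(0.07578601840138705), np.float64(0.11283894258411442))
rack tri [[ 0.49   -0.1472  0.024 ]
 [ 0.586  -0.2419  0.0302]]
plates tri [[ 0.5005 -0.1591  0.0547]
 [ 0.5595 -0.1491  0.0529]
 [ 0.5095 -0.1984  0.0517]
 [ 0.5671 -0.1878  0.0505]
 [ 0.5168 -0.2378  0.0504]
 [ 0.5751 -0.2271  0.0502]]
[[ 0.5001 -0.1592]
 [ 0.558  -0.1488]
 [ 0.5082 -0.198 ]
 [ 0.5662 -0.1874]
 [ 0.5156 -0.2372]
 [ 0.5737 -0.2264]]
[[ 0.5017 -0.1576]
 [ 0.562  -0.1495]
 [ 0.5111 -0.1998]
 [ 0.5673 -0.1901]
 [ 0.5179 -0.2402]
 [ 0.5759 -0.2297]]
top
[ 56.  56.  56.  56.  55.  56.  56
[... 682 characters left out ...]
 117. 111. 107. 106. 108. 109. 110. 110. 110. 110. 110. 110. 111. 112. 112. 112. 112. 111. 110. 109. 107. 109. 117. 136. 171. 206. 229. 236.
 235. 227. 205. 173. 143. 122. 114. 113. 115. 117. 118. 115. 111. 108. 108. 109. 110. 109. 109. 109. 109. 110. 110. 110. 111. 111. 111. 111. 110.
 108. 106. 106. 113. 129. 157. 194. 222. 235. 237. 237. 238. 238. 233. 217. 189. 158. 135. 122. 117. 115. 112. 109. 108. 109. 110. 110. 110. 110.
 110. 110. 111. 112. 112. 113. 113. 113. 112. 110. 108. 108. 112. 123. 146. 179. 210. 228. 233. 232. 231. 232. 233. 234. 235. 235. 228. 207. 174.
 141. 114.  97.  88.  85.  85.  87.  88.  90.  90.  91.  91.  91.  91.  91.  91.  91.  91.  91.  91.  91.  91.  91.  91.]
```

```bash
python3 - <<'E'
from h import *
np.set_printoptions(precision=4,suppress=True)
k=tri(unc([(272,545)],4.5,116,142),unc([(70,180)],8,220,140));print("knob",k)
t=np.array([(506,360),(489,251),(355,279)])/1.42;print("jars top",plane("top",t,.05))
s=np.array([(381,409),(484,376),(421,297)])/1.42;print("jars side",plane("side",s,.05))
c=np.array([.5563,.1455]);Y=-.204;u=np.array([np.cos(Y),np.sin(Y)]);v=np.array([-u[1],u[0]])
w=lambda a,l,z:[*(c+a*u+l*v),z]
for n,x0,y0,kk in(("top",116,142,5.5),("side",220,140,6)):
    im=snapshot(n);g=im.astype(np.float32).mean(2)
    for lab,z,As in(("fence",.115,np.r_[np.linspace(-.09,-.05,20)]),("fence2",.115,np.linspace(.05,.09,20)),("blade",.115,[-.004,-.002,0,.002,.004]),("blade+15",.113,np.linspace(.008,.014,4)),("bladem",.113,np.linspace(-.014,-.008,4))):
        Ls=np.arange(-.05,.05,.001) if lab[0]=="f" else np.arange(.005,.035,.001)
        pr=[]
        for l in Ls:
            q=proj(n,np.array([w(a,l,z) for a in As])).astype(np.float32)
            pr.append(cv2.remap(g,q[:,:1],q[:,1:],cv2.INTER_LINEAR).mean())
        print(n,lab,np.array(pr).round().astype(int).tolist())
    h,ww=(132,133) if n=="top" else (75,100)
    o=cv2.resize(im[y0:y0+h,x0:x0+ww,::-1],None,fx=kk,fy=kk,interpolation=cv2.INTER_CUBIC)
    X=[w(a,.02,.095+np.sqrt(max(0,.04**2-a*a))-.02) for a in np.linspace(-.0346,.0346,15)]+[w(a,l,.095) for a in(-.1,.1) for l in(-.1,.1)]+[[*k[0]]]
    for p in proj(n,np.array(X)):cv2.circle(o,tuple(((p-[x0,y0]+.5)*kk).round().astype(int).tolist()),2,(0,0,255),-1)
    if n=="side":o=cv2.copyMakeBorder(o,0,599-o.shape[0] if o.shape[0]<599 else 0,0,0,cv2.BORDER_CONSTANT)
    cv2.imwrite(f"pics/ov_{n}.png",o);print(o.shape)
a=cv2.imread("pics/ov_top.png")
kk=4
E
python3 -c "
import cv2,numpy as np
a=cv2.imread('pics/ov_top.png')[:600,:];b=cv2.imread('pics/ov_side.png')
a=cv2.resize(a,None,fx=.55,fy=.55,interpolation=cv2.INTER_AREA);b=b[:450,:400]
h=max(len(a),len(b));a=cv2.copyMakeBorder(a,0,h-len(a),0,0,0);b=cv2.copyMakeBorder(b,0,h-len(b),0,0,0)
cv2.imwrite('pics/ov.png',np.hstack([a,b])[:600,:800])"
```

```text
knob [[0.4365 0.1466 0.1248]]
jars top [[ 0.4559 -0.2325]
 [ 0.6255 -0.2076]
 [ 0.5811  0.0012]]
jars side [[ 0.4591 -0.2371]
 [ 0.6268 -0.2123]
 [ 0.5844 -0.0003]]
top fence [180, 171, 165, 163, 163, 163, 163, 163, 163, 163, 163, 162, 162, 162, 163, 160, 152, 137, 122, 120, 143, 176, 197, 205, 207, 199, 179, 154, 131, 114, 109, 118, 147, 179, 198, 205, 208, 208, 207, 207, 207, 207, 207, 208, 208, 208, 208, 208, 208, 209, 209, 208, 208, 208, 209, 208, 208, 208, 207, 204, 200, 198, 196, 195, 195, 194, 193, 193, 194, 195, 195, 195, 194, 195, 197, 202, 205, 207, 208, 208, 208, 208, 208, 208, 208, 208, 208, 208, 208, 208, 208, 208, 208, 207, 207, 207, 207, 207, 207, 207]
top fence2 [180, 170, 163, 159, 158, 158, 158, 158, 158, 158, 158, 158, 158, 158, 158, 154, 145, 130, 119, 124, 150, 180, 197, 203, 204, 194, 172, 147, 125, 112, 111, 127, 157, 185, 198, 204, 207, 206, 206, 205, 206, 206, 206, 206, 206, 206, 206, 206, 206, 205, 202, 199, 196, 194, 192, 192, 191, 190, 189, 187, 185, 184, 185, 186, 186, 186, 185, 181, 175, 172, 174, 181, 188, 194, 198, 202, 204, 205, 205, 205, 205, 205, 20
[... 1390 characters left out ...]
90, 192, 199, 208, 216, 225, 234, 239, 241, 243, 245, 247, 248, 242, 236, 230, 223, 207, 190, 173, 156, 139, 124, 119, 118, 117, 117, 118, 133, 152, 172, 192, 211, 223, 225, 226, 227, 228, 229, 231]
side blade [112, 112, 112, 112, 112, 111, 111, 111, 111, 113, 117, 122, 126, 131, 136, 146, 156, 165, 175, 185, 175, 161, 146, 132, 118, 108, 104, 100, 97, 93]
side blade+15 [112, 112, 112, 111, 110, 110, 109, 109, 109, 109, 109, 109, 115, 126, 136, 146, 156, 167, 183, 198, 214, 229, 245, 230, 212, 194, 175, 157, 143, 132]
side bladem [112, 112, 112, 112, 111, 111, 110, 110, 111, 111, 112, 113, 114, 124, 137, 151, 164, 178, 191, 200, 209, 218, 227, 234, 215, 194, 172, 151, 130, 119]
(599, 600, 3)
```

View pics/ov.png

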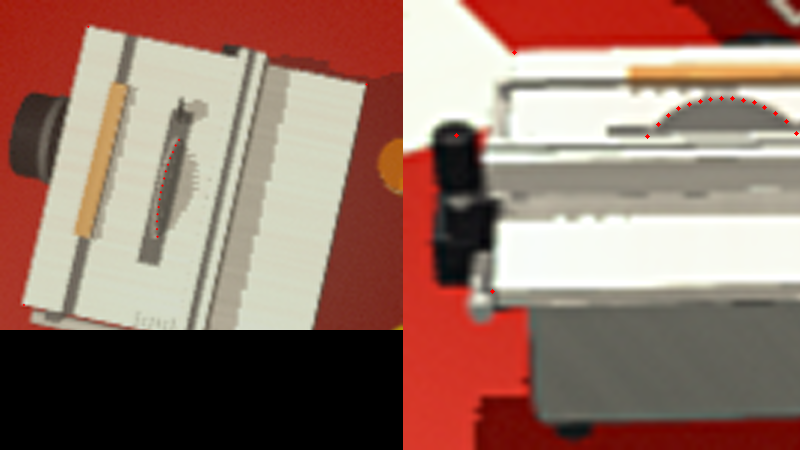

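```bash
cat >> h.py <<'E'
def plan(pos,yaw,n):  # yaw: world direction of tool y, mod pi
    s=observe();M=R.from_quat(s["tcp_rot"]).as_matrix();y=np.arctan2(M[1,1],M[0,1])
    d=(yaw-y+np.pi/2)%np.pi-np.pi/2
    st=(np.array(pos)-s["tcp_pos"])/n
    print("t",round(s["clock"],2),"tcp",s["tcp_pos"].round(4),"yaw",round(y,4),"tilt",M[:2,2].round(4),"q",s["q"].round(2),"F",s["force"].round(1),"w",round(s["grip_width"],4),s["grip_force"].round(1))
    for i in range(n):
        o=(R.from_euler('z',d*i/n).as_matrix()@M).T@st*100
        print(o.round(2).tolist(),round(-np.degrees(d)/n,2))
E
python3 -c "
from h import *
plan([.537,-.194,.15],.19,11)"
```

```text
Traceback (most recent call last):
  File "h.py", line 22, in plan
    print("t",round(s["clock"],2),"tcp",s["tcp_pos"].round(4),"yaw",round(y,4),"tilt",M[:2,2].round(4),"q",s["q"].round(2),"F",s["force"].round(1),"w",round(s["grip_width"],4),s["grip_force"].round(1))
                                                                                                                                                                                ^^^^^^^^^^^^^^^^^^^^^
AttributeError: 'float' object has no attribute 'round'
```

```bash
sed -i 's/s\["grip_force"\].round(1)/round(s["grip_force"],1)/' h.py
python3 -c "
from h import *
plan([.537,-.194,.15],.19,12)"
```

```text
t 0.4 tcp [ 0.249  -0.6273  0.2224] yaw -1.193 tilt [-0.      0.0002] q [ 1.16  0.47 -0.05  1.53  0.02  1.14 -0.08] F [ 1.   0.1 -0.4] w 0.0874 0.0
[3.56, -2.47, 0.6] -6.6
[3.82, -2.05, 0.6] -6.6
[4.03, -1.59, 0.6] -6.6
[4.19, -1.12, 0.6] -6.6
[4.29, -0.63, 0.6] -6.6
[4.33, -0.13, 0.6] -6.6
[4.32, 0.37, 0.6] -6.6
[4.25, 0.86, 0.6] -6.6
[4.12, 1.35, 0.6] -6.6
[3.94, 1.81, 0.6] -6.6
[3.71, 2.25, 0.6] -6.6
[3.42, 2.66, 0.6] -6.6
```

Three things could be taken for the 10 mm plate, at these pixels in top0:
- **Rack plates:** (457,312) measures 13 mm, (484,308) measures 10.4 mm and (505,303) measures 7 mm.
- **Pink look-alikes:** (450,400) and (557,295).

I choose the middle rack plate. The crop and the profiles from both views agree. The saw overlay also fits the blade arc, the table corners and the knob.

Emit:
send_rows:
  steps:
    - {"fingers": 0.85,"offset": [3.56,-2.47,0.6],"yaw": -6.6}
    - {"fingers": 0.85,"offset": [3.82,-2.05,0.6],"yaw": -6.6}
    - {"fingers": 0.85,"offset": [4.03,-1.59,0.6],"yaw": -6.6}
    - {"fingers": 0.85,"offset": [4.19,-1.12,0.6],"yaw": -6.6}
    - {"fingers": 0.85,"offset": [4.29,-0.63,0.6],"yaw": -6.6}
  force: 15

```text
clock: 0.9
tcp_pos: [0.3697, -0.4454, 0.1926]
tcp_rot: [0.887, 0.461, 0.0, 0.0]
force: [0.9, -0.4, -0.1]
grip_width: 0.0809
grip_force: 0.0
```

Emit:
send_rows:
  steps:
    - {"fingers": 0.85,"offset": [4.33,-0.13,0.6],"yaw": -6.6}
    - {"fingers": 0.85,"offset": [4.32,0.37,0.6],"yaw": -6.6}
    - {"fingers": 0.85,"offset": [4.25,0.86,0.6],"yaw": -6.6}
    - {"fingers": 0.85,"offset": [4.12,1.35,0.6],"yaw": -6.6}
    - {"fingers": 0.85,"offset": [3.94,1.81,0.6],"yaw": -6.6}

```text
clock: 1.4
tcp_pos: [0.4898, -0.2651, 0.1627]
tcp_rot: [0.72, 0.694, 0.0, 0.0]
force: [0.2, -0.3, -0.2]
grip_width: 0.0804
grip_force: 0.0
```

Emit:
send_rows:
  steps:
    - {"fingers": 0.85,"offset": [3.71,2.25,0.6],"yaw": -6.6}
    - {"fingers": 0.85,"offset": [3.42,2.66,0.6],"yaw": -6.6}
    - {"fingers": 0.85,"offset": [0,0,0],"yaw": 0}
    - {"fingers": 0.85,"offset": [0,0,0],"yaw": 0}

```text
clock: 1.8
tcp_pos: [0.5373, -0.1933, 0.1504]
tcp_rot: [0.636, 0.771, -0.0, -0.0]
force: [-0.0, -0.6, 0.3]
grip_width: 0.0808
grip_force: 0.0
```

```bash
python3 -c "
from h import *
plan([.537,-.194,.033],.19,4)"
```

```text
t 1.8 tcp [ 0.5373 -0.1933  0.1504] yaw 0.1912 tilt [-0.0003  0.0001] q [ 0.65  0.42 -0.49  1.84  0.24  0.94  0.24] F [-0.  -0.6  0.3] w 0.0808 0.0
[-0.02, -0.01, 2.94] 0.02
[-0.02, -0.01, 2.94] 0.02
[-0.02, -0.01, 2.94] 0.02
[-0.02, -0.01, 2.94] 0.02
```

Emit:
send_rows:
  steps:
    - {"fingers": 0.8,"offset": [0,0,3.5]}
    - {"fingers": 0.8,"offset": [0,0,3.5]}
    - {"fingers": 0.8,"offset": [0,0,2.5]}
    - {"fingers": 0.8,"offset": [0,0,1.5]}
    - {"fingers": 0.8,"offset": [0,0,0.7]}

```text
invalid input at $.steps[0]: expected keys fingers, offset, yaw
```

Emit:
send_rows:
  steps:
    - {"fingers": -1,"offset": [0,0,0]}
    - {"fingers": -1,"offset": [0,0,0]}
    - {"fingers": -1,"offset": [0,0,0]}
    - {"fingers": -1,"offset": [0,0,0]}
    - {"fingers": -1,"offset": [0,0,0]}

```text
invalid input at $.steps[0]: expected keys fingers, offset, yaw
```

Emit:
send_rows:
  steps:
    - {"fingers": 0.8,"offset": [0,0,3.5],"yaw": 0}
    - {"fingers": 0.8,"offset": [0,0,3.5],"yaw": 0}
    - {"fingers": 0.8,"offset": [0,0,2.5],"yaw": 0}
    - {"fingers": 0.8,"offset": [0,0,1.5],"yaw": 0}
    - {"fingers": 0.8,"offset": [0,0,0.7],"yaw": 0}

```text
clock: 2.3
tcp_pos: [0.5359, -0.1956, 0.0324]
tcp_rot: [0.638, 0.77, -0.001, -0.001]
force: [0.0, 0.7, 0.2]
grip_width: 0.0787
grip_force: 0.0
```

Emit:
send_rows:
  steps:
    - {"fingers": -1,"offset": [0,0,0],"yaw": 0}
    - {"fingers": -1,"offset": [0,0,0],"yaw": 0}
    - {"fingers": -1,"offset": [0,0,0],"yaw": 0}
    - {"fingers": -1,"offset": [0,0,0],"yaw": 0}
    - {"fingers": -1,"offset": [0,0,0],"yaw": 0}

```text
clock: 2.8
tcp_pos: [0.5381, -0.1945, 0.0348]
tcp_rot: [0.637, 0.771, 0.0, 0.001]
force: [-0.5, -0.5, 5.6]
grip_width: 0.06
grip_force: 15.0
```

Emit:
send_rows:
  steps:
    - {"fingers": -1,"offset": [0,0,-1],"yaw": 0}
    - {"fingers": -1,"offset": [0,0,-2.5],"yaw": 0}
    - {"fingers": -1,"offset": [0,0,-4.5],"yaw": 0}
    - {"fingers": -1,"offset": [0,0,-5],"yaw": 0}
    - {"fingers": -1,"offset": [0,0,-3],"yaw": 0}

```text
clock: 3.3
tcp_pos: [0.5381, -0.194, 0.1977]
tcp_rot: [0.637, 0.771, 0.001, 0.002]
force: [0.3, -0.5, -1.1]
grip_width: 0.0597
grip_force: 15.0
```

Run:
```python
from h import *
Y=-.204;c=np.array([.5563,.1455]);u=np.array([np.cos(Y),np.sin(Y)]);v=np.array([-u[1],u[0]])
print(c+.02*v, "place",c+.0*u+(.02-.011)*v)
plan([*(c+(.02-.011)*v),.19],Y,9)
im=[]
for n,x0,y0 in(("top",300,160),("side",250,150)):
    o=snapshot(n)[y0:y0+110,x0:x0+100,::-1];im.append(cv2.resize(o,None,fx=4,fy=4,interpolation=cv2.INTER_CUBIC))
cv2.imwrite("pics/lift.png",np.hstack(im))
```

```text
[0.56035176 0.16508528] place [0.55812329 0.15431338]
t 3.3 tcp [ 0.5381 -0.194   0.1977] yaw 0.1897 tilt [ 0.0042 -0.0013] q [ 0.67  0.37 -0.51  1.79  0.21  1.03  0.27] F [ 0.3 -0.5 -1.1] w 0.0597 15.0
[3.76, 0.95, 0.08] 2.51
[3.8, 0.78, 0.08] 2.51
[3.83, 0.62, 0.08] 2.51
[3.85, 0.45, 0.08] 2.51
[3.87, 0.28, 0.08] 2.51
[3.88, 0.11, 0.08] 2.51
[3.88, -0.06, 0.08] 2.51
[3.87, -0.23, 0.08] 2.51
[3.86, -0.4, 0.08] 2.51
```

View pics/lift.png

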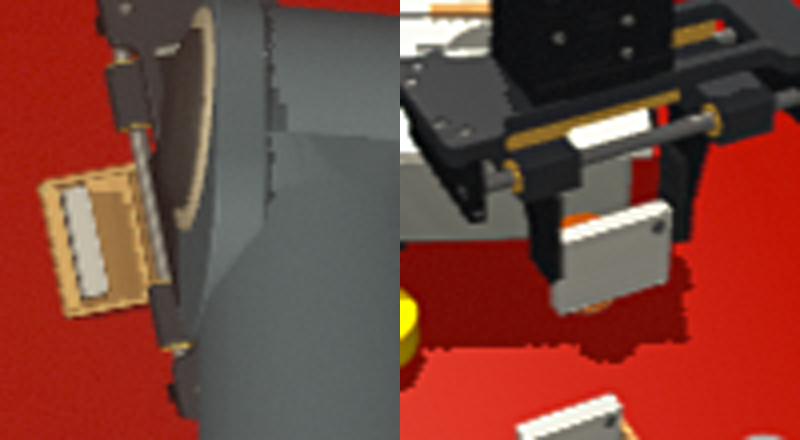

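Emit:
send_rows:
  steps:
    - {"fingers": -1,"offset": [3.76,0.95,0.08],"yaw": 2.51}
    - {"fingers": -1,"offset": [3.8,0.78,0.08],"yaw": 2.51}
    - {"fingers": -1,"offset": [3.83,0.62,0.08],"yaw": 2.51}
    - {"fingers": -1,"offset": [3.85,0.45,0.08],"yaw": 2.51}
    - {"fingers": -1,"offset": [3.87,0.28,0.08],"yaw": 2.51}

```text
clock: 3.9
tcp_pos: [0.5471, 0.0008, 0.1887]
tcp_rot: [0.718, 0.696, -0.001, -0.001]
force: [-0.2, 0.5, -0.7]
grip_width: 0.0599
grip_force: 15.0
```

Emit:
send_rows:
  steps:
    - {"fingers": -1,"offset": [3.88,0.11,0.08],"yaw": 2.51}
    - {"fingers": -1,"offset": [3.88,-0.06,0.08],"yaw": 2.51}
    - {"fingers": -1,"offset": [3.87,-0.23,0.08],"yaw": 2.51}
    - {"fingers": -1,"offset": [3.86,-0.4,0.08],"yaw": 2.51}
    - {"fingers": -1,"offset": [0,0,0],"yaw": 0}

```text
clock: 4.4
tcp_pos: [0.5552, 0.1617, 0.1859]
tcp_rot: [0.773, 0.635, 0.001, -0.002]
force: [-1.1, 0.1, -0.1]
grip_width: 0.0598
grip_force: 15.0
```

Run:
```python
from h import *
Y=-.204;c=np.array([.5563,.1455]);u=np.array([np.cos(Y),np.sin(Y)]);v=np.array([-u[1],u[0]])
plan([*(c+(.02-.011)*v),.12],Y,1)
im=[]
for n,x0,y0 in(("top",130,140),("side",215,95)):
    o=snapshot(n)[y0:y0+120,x0:x0+100,::-1];im.append(cv2.resize(o,None,fx=4,fy=4,interpolation=cv2.INTER_CUBIC))
cv2.imwrite("pics/saw2.png",np.hstack(im))
```

```text
t 4.4 tcp [0.5552 0.1617 0.1859] yaw -0.1954 tilt [-0.0016  0.0042] q [ 0.06  0.4  -0.54  1.79  0.23  1.02 -0.76] F [-1.1  0.1 -0.1] w 0.0598 15.0
[-0.7, 0.44, 6.58] 0.49
```

View pics/saw2.png

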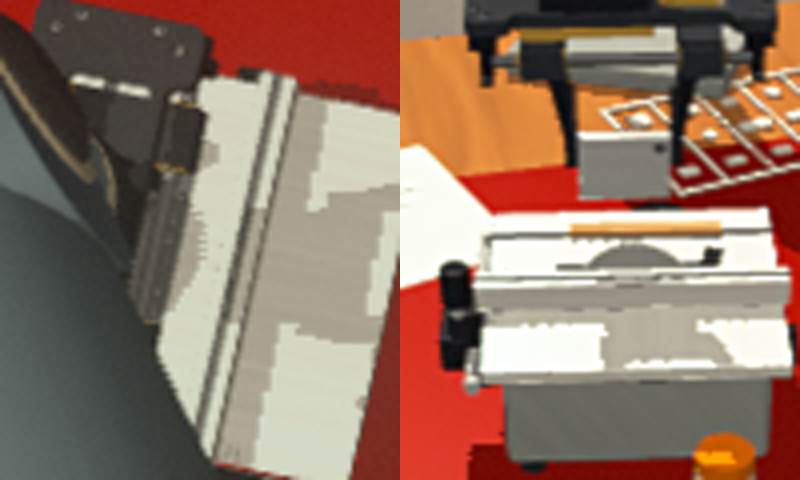

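Emit:
send_rows:
  steps:
    - {"fingers": -1,"offset": [0,0,0],"yaw": 0}
    - {"fingers": -1,"offset": [0,0,0],"yaw": 0}
    - {"fingers": -1,"offset": [0,0,0],"yaw": 0}

```text
clock: 4.8
tcp_pos: [0.5574, 0.1528, 0.1862]
tcp_rot: [0.776, 0.63, -0.0, 0.0]
force: [-0.3, 0.2, -1.1]
grip_width: 0.0595
grip_force: 15.0
```

```bash
cat >> h.py <<'E'
SY=-.204;SC=np.array([.5563,.1455]);SU=np.array([np.cos(SY),np.sin(SY)]);SV=np.array([-SU[1],SU[0]])
def bl(a,l,z):return [*(SC+a*SU+(.02+l)*SV),z]   # blade_face frame -> world
def inbl(p):d=np.array(p[:2])-SC;return np.array([d@SU,d@SV-.02,p[2]-.095])
E
python3 -c "
from h import *
plan(bl(0,-.011,.125),SY,3);print(inbl(observe()['tcp_pos']).round(4))"
```

```text
t 4.8 tcp [0.5574 0.1528 0.1862] yaw -0.2072 tilt [-0.0001 -0.0007] q [ 0.07  0.4  -0.53  1.79  0.23  1.02 -0.76] F [-0.3  0.2 -1.1] w 0.0595 15.0
[0.05, 0.01, 2.04] -0.06
[0.05, 0.01, 2.04] -0.06
[0.05, 0.01, 2.04] -0.06
[-0.0004 -0.0126  0.0912]
```

Emit:
send_rows:
  steps:
    - {"fingers": -1,"offset": [0.15,0,2.0],"yaw": 0}
    - {"fingers": -1,"offset": [0,0,2.0],"yaw": 0}
    - {"fingers": -1,"offset": [0,0,1.5],"yaw": 0}
    - {"fingers": -1,"offset": [0,0,0.6],"yaw": 0}
    - {"fingers": -1,"offset": [0,0,0],"yaw": 0}

```text
clock: 5.3
tcp_pos: [0.5572, 0.1554, 0.1246]
tcp_rot: [0.776, 0.631, -0.001, -0.0]
force: [0.1, -1.2, -0.1]
grip_width: 0.0597
grip_force: 15.0
```

Emit:
send_rows:
  steps:
    - {"fingers": -1,"offset": [0,0,0.15],"yaw": 0}
    - {"fingers": -1,"offset": [0,0,0.15],"yaw": 0}
    - {"fingers": -1,"offset": [0,0,0],"yaw": 0}

```text
clock: 5.6
tcp_pos: [0.5579, 0.156, 0.1228]
tcp_rot: [0.776, 0.631, 0.0, 0.0]
force: [0.3, -0.4, -0.8]
grip_width: 0.0597
grip_force: 15.0
```

Emit:
send_rows:
  steps:
    - {"fingers": -1,"offset": [0,0,0.1],"yaw": 0}
    - {"fingers": -1,"offset": [0,0,0.1],"yaw": 0}
    - {"fingers": -1,"offset": [0,0,0],"yaw": 0}

```text
clock: 5.9
tcp_pos: [0.5579, 0.1561, 0.1219]
tcp_rot: [0.776, 0.631, 0.0, 0.0]
force: [-3.0, -1.8, 6.9]
grip_width: 0.0597
grip_force: 15.0
```

Emit:
send_rows:
  steps:
    - {"fingers": -1,"offset": [0,0,0.1],"yaw": 0}
    - {"fingers": -1,"offset": [0,0,0],"yaw": 0}

```text
clock: 6.1
tcp_pos: [0.558, 0.1562, 0.1218]
tcp_rot: [0.776, 0.631, 0.0, 0.001]
force: [-3.7, -0.9, 12.5]
grip_width: 0.06
grip_force: 15.0
```

Emit:
send_rows:
  steps:
    - {"fingers": -1,"offset": [0,0,-0.15],"yaw": 0}
    - {"fingers": -0.0,"offset": [0,0,0],"yaw": 0}
    - {"fingers": 0.8,"offset": [0,0,0],"yaw": 0}
    - {"fingers": 0.8,"offset": [0,0,0],"yaw": 0}
    - {"fingers": 0.8,"offset": [0,0,0],"yaw": 0}

```text
clock: 6.6
tcp_pos: [0.5574, 0.1557, 0.1204]
tcp_rot: [0.776, 0.631, -0.0, -0.0]
force: [-0.1, 0.5, 0.4]
grip_width: 0.0748
grip_force: 0.0
```

Emit:
send_rows:
  steps:
    - {"fingers": 0.8,"offset": [0,0,-1],"yaw": 0}
    - {"fingers": 0.8,"offset": [0,0,-2],"yaw": 0}
    - {"fingers": 0.8,"offset": [0,0,-3],"yaw": 0}
    - {"fingers": 0.8,"offset": [0,0,0],"yaw": 0}
    - {"fingers": 0.8,"offset": [0,0,0],"yaw": 0}

```text
clock: 7.1
tcp_pos: [0.558, 0.156, 0.1818]
tcp_rot: [0.776, 0.631, 0.001, 0.001]
force: [0.1, -0.2, 0.2]
grip_width: 0.0785
grip_force: 0.0
```

Run:
```python
from h import *
k=np.array([.4365,.1466]);t=k-.034*SV
print(inbl([*k,.127]),"pre",t)
plan([*t,.19],SY,4)
o=snapshot("side")[115:225,215:325,::-1];cv2.imwrite("pics/placed.png",cv2.resize(o,None,fx=5,fy=5,interpolation=cv2.INTER_CUBIC))
```

```text
[-0.11753868 -0.04319285  0.032     ] pre [0.42961201 0.11330502]
t 7.1 tcp [0.558  0.156  0.1818] yaw -0.205 tilt [0.0019 0.0002] q [ 0.07  0.4  -0.54  1.79  0.24  1.01 -0.77] F [ 0.1 -0.2  0.2] w 0.0785 0.0
[-1.7, -2.92, -0.21] -0.01
[-1.7, -2.93, -0.21] -0.01
[-1.7, -2.93, -0.21] -0.01
[-1.69, -2.93, -0.21] -0.01
```

View pics/placed.png

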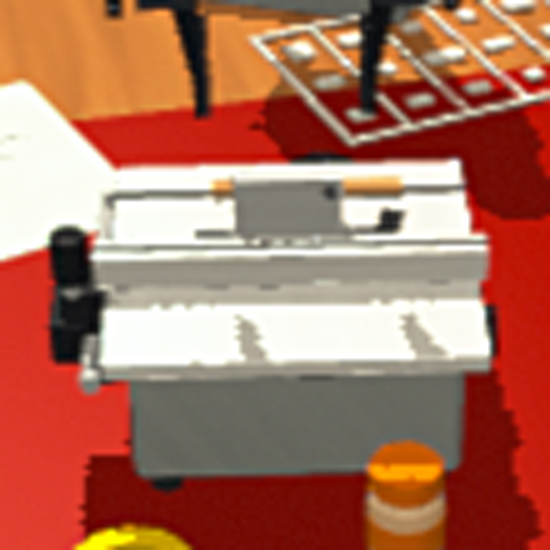

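```bash
python3 -c "
from h import *
plan(bl(-.121,-.079,.18),SY,4)"
```

```text
t 7.15 tcp [0.5573 0.1556 0.1808] yaw -0.205 tilt [-0.0001 -0.0004] q [ 0.07  0.41 -0.53  1.79  0.24  1.01 -0.77] F [ 0.1 -0.3  0.3] w 0.0786 0.0
[-1.73, -3.0, 0.02] -0.01
[-1.73, -3.0, 0.02] -0.01
[-1.73, -3.0, 0.02] -0.01
[-1.73, -3.0, 0.02] -0.01
```

Emit:
send_rows:
  steps:
    - {"fingers": -1,"offset": [-1.73,-3.0,0],"yaw": 0}
    - {"fingers": -1,"offset": [-1.73,-3.0,0],"yaw": 0}
    - {"fingers": -1,"offset": [-1.73,-3.0,0],"yaw": 0}
    - {"fingers": -1,"offset": [-1.73,-3.0,0],"yaw": 0}
    - {"fingers": -1,"offset": [0,0,0],"yaw": 0}

```text
clock: 7.65
tcp_pos: [0.4209, 0.1103, 0.1792]
tcp_rot: [0.776, 0.631, -0.003, -0.0]
force: [0.4, -0.2, -0.1]
grip_width: 0.0461
grip_force: 0.0
```

Emit:
send_rows:
  steps:
    - {"fingers": -1,"offset": [0,0,0],"yaw": 0}
    - {"fingers": -1,"offset": [0,0,0],"yaw": 0}
    - {"fingers": -1,"offset": [0,0,3],"yaw": 0}
    - {"fingers": -1,"offset": [0,0,3],"yaw": 0}
    - {"fingers": -1,"offset": [0,0,0.5],"yaw": 0}

```text
clock: 8.15
tcp_pos: [0.4246, 0.1122, 0.1131]
tcp_rot: [0.776, 0.631, -0.003, -0.002]
force: [-2.0, -0.2, -0.1]
grip_width: 0.0065
grip_force: 0.0
```

Emit:
send_rows:
  steps:
    - {"fingers": -1,"offset": [0,0,0],"yaw": 0}
    - {"fingers": -1,"offset": [0,0,0],"yaw": 0}

```text
clock: 8.35
tcp_pos: [0.4272, 0.1132, 0.1167]
tcp_rot: [0.776, 0.631, 0.001, 0.0]
force: [0.3, 0.4, 0.1]
grip_width: 0.0002
grip_force: 0.0
```

```bash
python3 -c "
from h import *
plan(bl(-.121,-.065,.107),SY,1);print(inbl(observe()['tcp_pos']))"
```

```text
t 8.35 tcp [0.4272 0.1132 0.1167] yaw -0.2048 tilt [0.0016 0.0009] q [ 0.13  0.28 -0.56  2.15  0.21  0.76 -0.77] F [0.3 0.4 0.1] w 0.0002 0.0
[1.28, -0.11, 0.97] -0.05
[-0.11989079 -0.07779732  0.021718  ]
```

Emit:
send_rows:
  steps:
    - {"fingers": -1,"offset": [0,0,1.0],"yaw": 0}
    - {"fingers": -1,"offset": [0.6,0,0],"yaw": 0}
    - {"fingers": -1,"offset": [0.4,0,0],"yaw": 0}
    - {"fingers": -1,"offset": [0.4,0,0],"yaw": 0}
    - {"fingers": -1,"offset": [0.3,0,0],"yaw": 0}

```text
clock: 8.85
tcp_pos: [0.4292, 0.1273, 0.106]
tcp_rot: [0.776, 0.631, -0.002, 0.001]
force: [-2.0, -7.0, 5.2]
grip_width: 0.0003
grip_force: 3.6
```

Emit:
send_rows:
  steps:
    - {"fingers": -1,"offset": [0.3,0,0],"yaw": 0}
    - {"fingers": -1,"offset": [0.3,0,0],"yaw": 0}
    - {"fingers": -1,"offset": [0.2,0,0],"yaw": 0}
    - {"fingers": -1,"offset": [0,0,0],"yaw": 0}

```text
clock: 9.25
tcp_pos: [0.4308, 0.1349, 0.106]
tcp_rot: [0.776, 0.631, -0.002, 0.001]
force: [-1.2, -5.6, 4.5]
grip_width: 0.0005
grip_force: 3.0
```

```bash
python3 -c "
from h import *
plan(bl(-.12,-.044,.107),SY,1);print(inbl(observe()['tcp_pos']))"
```

```text
t 9.25 tcp [0.4308 0.1349 0.106 ] yaw -0.2061 tilt [-0.0013 -0.0041] q [ 0.08  0.31 -0.56  2.14  0.25  0.75 -0.85] F [-1.2 -5.6  4.5] w 0.0005 3.0
[1.18, 0.07, -0.1] -0.12
[-0.12070207 -0.05582371  0.0110439 ]
```

Emit:
send_rows:
  steps:
    - {"fingers": -1,"offset": [0.3,0,-0.02],"yaw": 0}
    - {"fingers": -1,"offset": [0.3,0,0],"yaw": 0}
    - {"fingers": -1,"offset": [0.2,0,0],"yaw": 0}
    - {"fingers": -1,"offset": [0,0,0],"yaw": 0}

```text
clock: 9.65
tcp_pos: [0.4324, 0.1424, 0.1061]
tcp_rot: [0.776, 0.631, -0.002, 0.001]
force: [-0.8, -6.9, 4.3]
grip_width: 0.0006
grip_force: 3.2
```

Run:
```python
from h import *
print(inbl(observe()['tcp_pos']))
for n,k in(("top",1),("side",1)):
    g=snapshot(n).astype(np.float32).mean(2)
    for As in(np.linspace(.05,.09,20),):
        pr=[]
        for l in np.arange(-.06,-.005,.001):
            q=proj(n,np.array([bl(a,l,.115) for a in As])).astype(np.float32)
            pr.append(cv2.remap(g,q[:,:1],q[:,1:],cv2.INTER_LINEAR).mean())
        print(n,np.array(pr).round().astype(int).tolist())
```

```text
[-0.1207263  -0.04809445  0.0110764 ]
top [206, 206, 206, 205, 199, 188, 176, 167, 161, 158, 158, 158, 158, 158, 158, 158, 158, 158, 157, 157, 158, 156, 149, 136, 121, 114, 129, 162, 188, 200, 204, 201, 186, 162, 138, 118, 108, 112, 133, 165, 189, 200, 205, 205, 203, 198, 194, 191, 189, 187, 185, 184, 185, 186, 186]
side [157, 155, 153, 152, 150, 150, 150, 149, 149, 149, 149, 149, 149, 149, 148, 148, 147, 146, 145, 144, 144, 147, 152, 156, 161, 171, 188, 205, 222, 239, 248, 235, 215, 194, 173, 157, 159, 174, 188, 203, 218, 229, 227, 225, 223, 220, 213, 210, 207, 205, 202, 199, 205, 214, 222]
```

Emit:
send_rows:
  steps:
    - {"fingers": -1,"offset": [0.15,0,0],"yaw": 0}
    - {"fingers": -1,"offset": [0.15,0,0],"yaw": 0}
    - {"fingers": -1,"offset": [0,0,0],"yaw": 0}

```text
clock: 10.05
tcp_pos: [0.4329, 0.145, 0.1061]
tcp_rot: [0.776, 0.63, -0.002, 0.001]
force: [-2.2, -6.6, 4.1]
grip_width: 0.0001
grip_force: 3.5
```

Emit:
send_rows:
  steps:
    - {"fingers": -1,"offset": [0.1,0,0],"yaw": 0}
    - {"fingers": -1,"offset": [0,0,0],"yaw": 0}

```text
clock: 10.25
tcp_pos: [0.4331, 0.1458, 0.106]
tcp_rot: [0.776, 0.63, -0.002, 0.001]
force: [-1.6, -7.1, 4.4]
grip_width: 0.0005
grip_force: 3.6
```

Emit:
send_rows:
  steps:
    - {"fingers": -1,"offset": [0.05,0,0],"yaw": 0}
    - {"fingers": -1,"offset": [0,0,0],"yaw": 0}

```text
clock: 10.45
tcp_pos: [0.4331, 0.1463, 0.106]
tcp_rot: [0.776, 0.63, -0.002, 0.001]
force: [-2.2, -7.2, 4.4]
grip_width: 0.0006
grip_force: 3.7
```

Emit:
send_rows:
  steps:
    - {"fingers": -1,"offset": [0.05,0,0],"yaw": 0}
    - {"fingers": -1,"offset": [0,0,0],"yaw": 0}

```text
clock: 10.65
tcp_pos: [0.4333, 0.1467, 0.1061]
tcp_rot: [0.776, 0.63, -0.002, 0.001]
force: [-1.9, -8.4, 3.8]
grip_width: 0.0007
grip_force: 3.7
```

Emit:
send_rows:
  steps:
    - {"fingers": -1,"offset": [0.04,0,0],"yaw": 0}
    - {"fingers": -1,"offset": [0,0,0],"yaw": 0}

```text
clock: 10.85
tcp_pos: [0.4333, 0.1471, 0.106]
tcp_rot: [0.776, 0.63, -0.002, 0.001]
force: [-1.5, -7.4, 4.9]
grip_width: 0.0004
grip_force: 3.7
```

Emit:
send_rows:
  steps:
    - {"fingers": -1,"offset": [0.04,0,0],"yaw": 0}
    - {"fingers": -1,"offset": [0,0,0],"yaw": 0}

```text
clock: 11.05
tcp_pos: [0.4334, 0.1475, 0.1061]
tcp_rot: [0.776, 0.63, -0.002, 0.001]
force: [-2.8, -7.7, 4.3]
grip_width: 0.0005
grip_force: 3.7
```

Emit:
send_rows:
  steps:
    - {"fingers": -1,"offset": [0.04,0,0],"yaw": 0}
    - {"fingers": -1,"offset": [0,0,0],"yaw": 0}

```text
clock: 11.25
tcp_pos: [0.4335, 0.1479, 0.106]
tcp_rot: [0.776, 0.63, -0.002, 0.001]
force: [-1.5, -7.5, 4.5]
grip_width: 0.0006
grip_force: 3.7
```

Emit:
send_rows:
  steps:
    - {"fingers": -1,"offset": [0.04,0,0],"yaw": 0}
    - {"fingers": -1,"offset": [0,0,0],"yaw": 0}

```text
clock: 11.45
tcp_pos: [0.4335, 0.1481, 0.106]
tcp_rot: [0.776, 0.63, -0.003, 0.002]
force: [-1.0, -7.9, 5.9]
grip_width: 0.0004
grip_force: 4.0
```

Emit:
send_rows:
  steps:
    - {"fingers": -1,"offset": [0.04,0,0],"yaw": 0}
    - {"fingers": -1,"offset": [0,0,0],"yaw": 0}

```text
clock: 11.65
tcp_pos: [0.4335, 0.1481, 0.106]
tcp_rot: [0.776, 0.63, -0.003, 0.002]
force: [-2.0, -9.4, 5.2]
grip_width: 0.0003
grip_force: 4.4
```

Emit:
send_rows:
  steps:
    - {"fingers": -1,"offset": [0.04,0,0],"yaw": 0}
    - {"fingers": -1,"offset": [0,0,0],"yaw": 0}

```text
clock: 11.85
tcp_pos: [0.4335, 0.1481, 0.106]
tcp_rot: [0.776, 0.63, -0.003, 0.002]
force: [-1.7, -9.9, 6.6]
grip_width: 0.0001
grip_force: 4.8
```

Emit:
send_rows:
  steps:
    - {"fingers": -1,"offset": [0.06,0,0],"yaw": 0}
    - {"fingers": -1,"offset": [0.06,0,0],"yaw": 0}
    - {"fingers": -1,"offset": [0,0,0],"yaw": 0}
    - {"fingers": -1,"offset": [0,0,0],"yaw": 0}

```text
clock: 12.25
tcp_pos: [0.4336, 0.1482, 0.106]
tcp_rot: [0.777, 0.63, -0.004, 0.002]
force: [-2.0, -12.8, 7.4]
grip_width: 0.0006
grip_force: 5.9
```

Run:
```python
from h import *
print(inbl(observe()['tcp_pos']))
o=snapshot("side")[130:210,215:325,::-1];cv2.imwrite("pics/nip.png",cv2.resize(o,None,fx=6,fy=6,interpolation=cv2.INTER_CUBIC))
```

```text
[-0.12074293 -0.04220741  0.01102529]
```

View pics/nip.png

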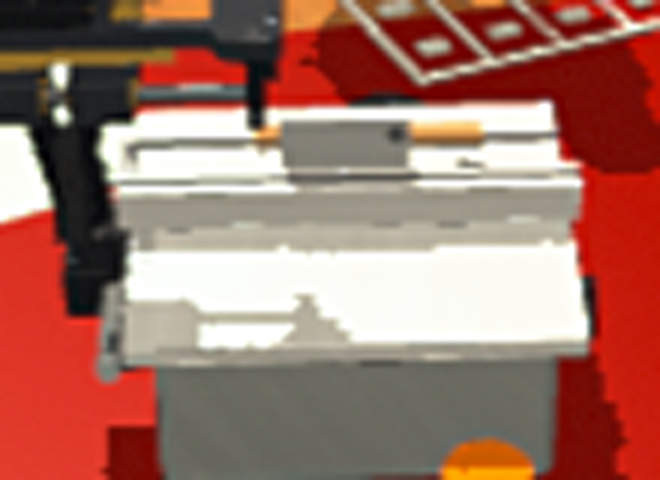

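Emit:
send_rows:
  steps:
    - {"fingers": -1,"offset": [-0.7,0,0],"yaw": 0}
    - {"fingers": -1,"offset": [-1.5,0,0],"yaw": 0}
    - {"fingers": -1,"offset": [0,0,-3],"yaw": 0}
    - {"fingers": 0.8,"offset": [0,0,-4.5],"yaw": 0}
    - {"fingers": 0.8,"offset": [0,0,0],"yaw": 0}

```text
clock: 12.8
tcp_pos: [0.4337, 0.134, 0.1861]
tcp_rot: [0.776, 0.631, 0.006, 0.002]
force: [0.8, 0.3, 0.3]
grip_width: 0.0096
grip_force: 0.0
```

```bash
python3 -c "
from h import *
plan(bl(0,-.005,.18),SY,4);print(inbl(observe()['tcp_pos']))"
```

```text
t 12.8 tcp [0.4337 0.134  0.1861] yaw -0.2048 tilt [0.0115 0.0035] q [ 0.15  0.19 -0.6   2.06  0.14  0.92 -0.73] F [0.8 0.3 0.3] w 0.0096 0.0
[1.28, 2.94, 0.19] -0.01
[1.28, 2.94, 0.19] -0.01
[1.28, 2.94, 0.19] -0.01
[1.28, 2.94, 0.19] -0.01
[-0.11771899 -0.05606225  0.09114254]
```

Emit:
send_rows:
  steps:
    - {"fingers": 0.8,"offset": [1.28,2.94,0],"yaw": 0}
    - {"fingers": 0.8,"offset": [1.28,2.94,0],"yaw": 0}
    - {"fingers": 0.8,"offset": [1.28,2.94,0],"yaw": 0}
    - {"fingers": 0.8,"offset": [1.28,2.94,0],"yaw": 0}
    - {"fingers": 0.8,"offset": [0,0,0],"yaw": 0}

```text
clock: 13.3
tcp_pos: [0.5591, 0.159, 0.1805]
tcp_rot: [0.776, 0.631, 0.002, -0.0]
force: [0.0, 0.2, -0.3]
grip_width: 0.0487
grip_force: 0.0
```

Emit:
send_rows:
  steps:
    - {"fingers": 0.8,"offset": [0,0,0],"yaw": 0}
    - {"fingers": 0.8,"offset": [0,0,0],"yaw": 0}
    - {"fingers": 0.8,"offset": [0,0,0],"yaw": 0}
    - {"fingers": 0.8,"offset": [0,0,0],"yaw": 0}

```text
clock: 13.7
tcp_pos: [0.5549, 0.1578, 0.1813]
tcp_rot: [0.776, 0.631, -0.0, 0.0]
force: [0.4, -0.5, 0.0]
grip_width: 0.0763
grip_force: 0.0
```

```bash
python3 -c "
from h import *
plan(bl(0,-.005,.122),SY,1);print(inbl(observe()['tcp_pos']))"
```

```text
t 13.7 tcp [0.5549 0.1578 0.1813] yaw -0.2046 tilt [ 0.0003 -0.0004] q [ 0.07  0.4  -0.55  1.79  0.25  1.01 -0.78] F [ 0.4 -0.5  0. ] w 0.0763 0.0
[0.33, 0.38, 5.93] -0.04
[-0.00383982 -0.00824419  0.08628549]
```

Emit:
send_rows:
  steps:
    - {"fingers": 0.8,"offset": [0.33,0.36,0],"yaw": 0}
    - {"fingers": 0.8,"offset": [0,0,2.5],"yaw": 0}
    - {"fingers": 0.8,"offset": [0,0,2.4],"yaw": 0}
    - {"fingers": 0.8,"offset": [0,0,0.9],"yaw": 0}
    - {"fingers": 0.8,"offset": [0,0,0],"yaw": 0}

```text
clock: 14.2
tcp_pos: [0.559, 0.1601, 0.1219]
tcp_rot: [0.776, 0.631, -0.001, -0.001]
force: [0.1, -0.5, -1.0]
grip_width: 0.0786
grip_force: 0.0
```

Emit:
send_rows:
  steps:
    - {"fingers": 0.8,"offset": [0,0,0],"yaw": 0}
    - {"fingers": 0.8,"offset": [0,0,0],"yaw": 0}

```text
clock: 14.4
tcp_pos: [0.5606, 0.1609, 0.1243]
tcp_rot: [0.776, 0.631, 0.001, 0.0]
force: [0.6, -0.0, -0.3]
grip_width: 0.0783
grip_force: 0.0
```

```bash
python3 -c "
from h import *
plan(bl(0,-.005,.1225),SY,1);print(inbl(observe()['tcp_pos']))"
```

```text
t 14.4 tcp [0.5606 0.1609 0.1243] yaw -0.2049 tilt [0.0023 0.0007] q [ 0.05  0.48 -0.52  1.83  0.3   0.91 -0.82] F [ 0.6 -0.  -0.3] w 0.0783 0.0
[-0.09, -0.11, 0.18] -0.05
[ 0.00113206 -0.00408862  0.02931587]
```

Emit:
send_rows:
  steps:
    - {"fingers": -1,"offset": [-0.05,-0.05,0],"yaw": 0}
    - {"fingers": -1,"offset": [0,0,0],"yaw": 0}
    - {"fingers": -1,"offset": [0,0,0],"yaw": 0}
    - {"fingers": -1,"offset": [0,0,0],"yaw": 0}
    - {"fingers": -1,"offset": [0,0,0],"yaw": 0}
  force: 15

```text
clock: 14.9
tcp_pos: [0.5589, 0.1601, 0.1234]
tcp_rot: [0.776, 0.631, -0.0, 0.0]
force: [-2.0, -0.5, 3.3]
grip_width: 0.0599
grip_force: 15.0
```

```bash
cat > f.py <<'E'
from h import *
print("tcp in blade",inbl(observe()['tcp_pos']).round(4))
g=snapshot("side").astype(np.float32).mean(2)
for A in((.05,.09),):
    pr=[]
    for l in np.arange(-.040,-.010,.001):
        q=proj("side",np.array([bl(a,l,.115) for a in np.linspace(*A,20)])).astype(np.float32)
        pr.append(cv2.remap(g,q[:,:1],q[:,1:],cv2.INTER_LINEAR).mean())
    print("from -.040",np.array(pr).round().astype(int).tolist())
E
python3 f.py
```

```text
tcp in blade [-0.0004 -0.0052  0.0284]
from -.040 [145, 144, 143, 142, 140, 141, 143, 146, 150, 153, 159, 175, 195, 214, 233, 247, 239, 220, 200, 181, 165, 161, 171, 180, 190, 200, 211, 215, 217, 219]
```

Emit:
send_rows:
  steps:
    - {"fingers": -1,"offset": [0,-0.5,0],"yaw": 0}
    - {"fingers": -1,"offset": [0,-0.8,0],"yaw": 0}
    - {"fingers": -1,"offset": [0,-0.8,0],"yaw": 0}
    - {"fingers": -1,"offset": [0,-0.8,0],"yaw": 0}
    - {"fingers": -1,"offset": [0,0,0],"yaw": 0}

```text
clock: 15.45
tcp_pos: [0.5316, 0.1657, 0.1235]
tcp_rot: [0.776, 0.631, 0.001, 0.001]
force: [1.9, -0.9, 1.5]
grip_width: 0.0596
grip_force: 15.0
```

```bash
python3 f.py
```

```text
tcp in blade [-0.0283 -0.0052  0.0285]
from -.040 [145, 144, 143, 142, 141, 141, 143, 147, 150, 153, 159, 175, 195, 214, 233, 247, 239, 220, 200, 181, 165, 162, 171, 181, 190, 200, 211, 215, 217, 219]
```

Fence unmoved, and the plate is sliding straight.

Emit:
send_rows:
  steps:
    - {"fingers": -1,"offset": [0,-0.8,0],"yaw": 0}
    - {"fingers": -1,"offset": [0,-0.8,0],"yaw": 0}
    - {"fingers": -1,"offset": [0,-0.4,0],"yaw": 0}
    - {"fingers": -1,"offset": [0,0,0],"yaw": 0}
    - {"fingers": -1,"offset": [0,0,0],"yaw": 0}

```text
clock: 16.0
tcp_pos: [0.5112, 0.17, 0.1234]
tcp_rot: [0.776, 0.631, -0.0, 0.0]
force: [2.0, -1.4, 4.6]
grip_width: 0.0595
grip_force: 15.0
```

```bash
python3 f.py; python3 -c "
from h import *
plan([.537,-.194,.18],.19,1)"
```

```text
tcp in blade [-0.0491 -0.0051  0.0284]
from -.040 [145, 144, 143, 142, 141, 141, 144, 147, 150, 153, 160, 176, 195, 214, 233, 247, 239, 220, 201, 182, 165, 162, 172, 181, 191, 201, 212, 215, 217, 220]
t 16.05 tcp [0.5112 0.1701 0.1234] yaw -0.2051 tilt [-0.0001 -0.0001] q [ 0.03  0.42 -0.54  1.94  0.28  0.86 -0.86] F [ 1.2 -1.7  5. ] w 0.06 15.0
[-35.12, 9.94, -5.66] -22.64
```

Emit:
send_rows:
  steps:
    - {"fingers": -1,"offset": [0,0,-0.5],"yaw": 0}
    - {"fingers": -1,"offset": [0,0,-1],"yaw": 0}
    - {"fingers": -1,"offset": [0,0,-2],"yaw": 0}
    - {"fingers": -1,"offset": [0,0,-3],"yaw": 0}
    - {"fingers": -1,"offset": [0,0,0],"yaw": 0}

```text
clock: 16.55
tcp_pos: [0.5124, 0.1715, 0.1918]
tcp_rot: [0.776, 0.631, 0.003, 0.001]
force: [0.4, -0.5, 0.5]
grip_width: 0.0597
grip_force: 15.0
```

Emit:
send_rows:
  steps:
    - {"fingers": -1,"offset": [0,0,0],"yaw": 0}
    - {"fingers": -1,"offset": [0,0,0],"yaw": 0}

```text
clock: 16.75
tcp_pos: [0.51, 0.1695, 0.1871]
tcp_rot: [0.776, 0.631, -0.001, -0.0]
force: [-0.2, 0.0, -1.5]
grip_width: 0.0594
grip_force: 15.0
```

```bash
python3 f.py; python3 -c "
from h import *
plan([.537,-.194,.18],.19,9)"
```

```text
tcp in blade [-0.0502 -0.0059  0.0921]
from -.040 [145, 144, 143, 142, 141, 141, 143, 146, 150, 153, 159, 175, 195, 214, 233, 247, 239, 220, 200, 181, 165, 161, 171, 180, 190, 200, 211, 215, 217, 219]
t 16.8 tcp [0.51   0.1695 0.1869] yaw -0.2048 tilt [-0.0028 -0.0011] q [ 0.06  0.34 -0.57  1.87  0.22  0.99 -0.81] F [-0.5 -0.1  0.4] w 0.0595 15.0
[-3.89, 1.11, 0.08] -2.51
[-3.94, 0.94, 0.08] -2.51
[-3.98, 0.77, 0.08] -2.51
[-4.01, 0.59, 0.08] -2.51
[-4.03, 0.42, 0.08] -2.51
[-4.04, 0.24, 0.08] -2.51
[-4.05, 0.06, 0.08] -2.51
[-4.05, -0.11, 0.08] -2.51
[-4.04, -0.29, 0.08] -2.51
```

Emit:
send_rows:
  steps:
    - {"fingers": -1,"offset": [-3.89,1.11,0],"yaw": -2.51}
    - {"fingers": -1,"offset": [-3.94,0.94,0],"yaw": -2.51}
    - {"fingers": -1,"offset": [-3.98,0.77,0],"yaw": -2.51}
    - {"fingers": -1,"offset": [-4.01,0.59,0],"yaw": -2.51}
    - {"fingers": -1,"offset": [-4.03,0.42,0],"yaw": -2.51}

```text
clock: 17.3
tcp_pos: [0.5251, -0.0336, 0.187]
tcp_rot: [0.701, 0.713, -0.001, -0.001]
force: [1.0, 0.0, -0.9]
grip_width: 0.0597
grip_force: 15.0
```

Emit:
send_rows:
  steps:
    - {"fingers": -1,"offset": [-4.04,0.24,0],"yaw": -2.51}
    - {"fingers": -1,"offset": [-4.05,0.06,0],"yaw": -2.51}
    - {"fingers": -1,"offset": [-4.05,-0.11,0],"yaw": -2.51}
    - {"fingers": -1,"offset": [-4.04,-0.29,0],"yaw": -2.51}
    - {"fingers": -1,"offset": [0,0,0],"yaw": 0}

```text
clock: 17.8
tcp_pos: [0.5364, -0.2012, 0.1863]
tcp_rot: [0.641, 0.768, -0.002, -0.0]
force: [-0.1, -0.5, -1.0]
grip_width: 0.0598
grip_force: 15.0
```

Emit:
send_rows:
  steps:
    - {"fingers": -1,"offset": [0,0,0],"yaw": 0}
    - {"fingers": -1,"offset": [0,0,0],"yaw": 0}
    - {"fingers": -1,"offset": [0,0,0],"yaw": 0}
    - {"fingers": -1,"offset": [0,0,0],"yaw": 0}
    - {"fingers": -1,"offset": [0,0,0],"yaw": 0}

```text
clock: 18.3
tcp_pos: [0.538, -0.1928, 0.1882]
tcp_rot: [0.637, 0.771, 0.0, 0.0]
force: [0.4, -0.0, -0.2]
grip_width: 0.0597
grip_force: 15.0
```

Run:
```python
from h import *
plan([.537,-.194,.06],.19,1)
s=observe();p=s["tcp_pos"];Y=.19;u=np.array([np.cos(Y),np.sin(Y)]);v=np.array([-u[1],u[0]])
# lateral profile of plate top edge seen from the side camera (plate top = tip-.0268+.045)
g=snapshot("side").astype(np.float32).mean(2);z=p[2]-.0268+.045
pr=[]
for l in np.arange(-.02,.02,.001):
    q=proj("side",np.array([[*(p[:2]+a*u+l*v),z] for a in np.linspace(-.02,.02,20)])).astype(np.float32)
    pr.append(cv2.remap(g,q[:,:1],q[:,1:],cv2.INTER_LINEAR).mean())
print(np.array(pr).round().astype(int).tolist())
```

```text
t 18.3 tcp [ 0.538  -0.1928  0.1882] yaw 0.1907 tilt [ 0.0001 -0.0001] q [ 0.67  0.38 -0.51  1.8   0.22  1.01  0.26] F [ 0.4 -0.  -0.2] w 0.0597 15.0
[-0.1, -0.13, 12.82] 0.04
[115, 115, 114, 112, 111, 110, 109, 109, 109, 110, 111, 115, 123, 140, 169, 203, 229, 242, 243, 243, 243, 242, 237, 221, 195, 165, 140, 123, 114, 110, 108, 107, 106, 104, 102, 100, 98, 96, 94, 93]
```

Emit:
send_rows:
  steps:
    - {"fingers": -1,"offset": [-0.1,-0.1,3],"yaw": 0}
    - {"fingers": -1,"offset": [0,0,4],"yaw": 0}
    - {"fingers": -1,"offset": [0,0,4],"yaw": 0}
    - {"fingers": -1,"offset": [0,0,1.6],"yaw": 0}
    - {"fingers": -1,"offset": [0,0,0],"yaw": 0}

```text
clock: 18.85
tcp_pos: [0.5351, -0.1941, 0.0594]
tcp_rot: [0.637, 0.771, -0.001, -0.003]
force: [0.2, 0.1, -0.3]
grip_width: 0.0597
grip_force: 15.0
```

Emit:
send_rows:
  steps:
    - {"fingers": -1,"offset": [0,0,0],"yaw": 0}
    - {"fingers": -1,"offset": [0,0,0],"yaw": 0}
    - {"fingers": -1,"offset": [0,0,0],"yaw": 0}

```text
clock: 19.15
tcp_pos: [0.5383, -0.1951, 0.0636]
tcp_rot: [0.637, 0.771, 0.0, 0.001]
force: [1.1, 0.7, -0.2]
grip_width: 0.0598
grip_force: 15.0
```

Emit:
send_rows:
  steps:
    - {"fingers": -1,"offset": [0,0,0.4],"yaw": 0}
    - {"fingers": -1,"offset": [0,0,0.3],"yaw": 0}
    - {"fingers": -1,"offset": [0,0,0.3],"yaw": 0}
    - {"fingers": -1,"offset": [0,0,0],"yaw": 0}

```text
clock: 19.55
tcp_pos: [0.5367, -0.1947, 0.0515]
tcp_rot: [0.637, 0.771, -0.0, -0.0]
force: [-0.4, -0.8, -0.4]
grip_width: 0.0597
grip_force: 15.0
```

Emit:
send_rows:
  steps:
    - {"fingers": -1,"offset": [0,0,0.5],"yaw": 0}
    - {"fingers": -1,"offset": [0,0,0.5],"yaw": 0}
    - {"fingers": -1,"offset": [0,0,0.3],"yaw": 0}
    - {"fingers": -1,"offset": [0,0,0],"yaw": 0}

```text
clock: 19.95
tcp_pos: [0.5367, -0.1946, 0.0383]
tcp_rot: [0.637, 0.771, -0.0, -0.001]
force: [-0.9, 0.1, -0.5]
grip_width: 0.0595
grip_force: 15.0
```

Emit:
send_rows:
  steps:
    - {"fingers": -1,"offset": [0,0,0.15],"yaw": 0}
    - {"fingers": -1,"offset": [0,0,0.1],"yaw": 0}
    - {"fingers": -1,"offset": [0,0,0],"yaw": 0}

```text
clock: 20.25
tcp_pos: [0.5371, -0.1948, 0.0365]
tcp_rot: [0.637, 0.771, -0.0, 0.0]
force: [0.0, 0.7, -1.3]
grip_width: 0.0598
grip_force: 15.0
```

Emit:
send_rows:
  steps:
    - {"fingers": -1,"offset": [0,0,0.1],"yaw": 0}
    - {"fingers": -1,"offset": [0,0,0.1],"yaw": 0}
    - {"fingers": -1,"offset": [0,0,0],"yaw": 0}

```text
clock: 20.55
tcp_pos: [0.5373, -0.1949, 0.0363]
tcp_rot: [0.637, 0.771, -0.0, 0.0]
force: [-4.0, 1.0, 11.7]
grip_width: 0.0598
grip_force: 15.0
```

Emit:
send_rows:
  steps:
    - {"fingers": -1,"offset": [0,0,-0.12],"yaw": 0}
    - {"fingers": 0,"offset": [0,0,0],"yaw": 0}
    - {"fingers": 0.8,"offset": [0,0,0],"yaw": 0}
    - {"fingers": 0.8,"offset": [0,0,0],"yaw": 0}
    - {"fingers": 0.8,"offset": [0,0,0],"yaw": 0}

```text
clock: 21.05
tcp_pos: [0.537, -0.1947, 0.0355]
tcp_rot: [0.637, 0.771, -0.0, -0.0]
force: [0.2, 0.5, 0.7]
grip_width: 0.075
grip_force: 0.0
```

Emit:
send_rows:
  steps:
    - {"fingers": 0.8,"offset": [0,0,-1],"yaw": 0}
    - {"fingers": 0.8,"offset": [0,0,-3],"yaw": 0}
    - {"fingers": 0.8,"offset": [0,0,-5],"yaw": 0}
    - {"fingers": 0.8,"offset": [0,0,-5],"yaw": 0}
    - {"fingers": 0.8,"offset": [0,0,0],"yaw": 0}

```text
clock: 21.55
tcp_pos: [0.542, -0.1953, 0.1837]
tcp_rot: [0.637, 0.771, 0.003, 0.007]
force: [1.0, -0.1, 0.4]
grip_width: 0.0781
grip_force: 0.0
```

Emit:
send_rows:
  steps:
    - {"fingers": 0.8,"offset": [-5,0,0],"yaw": 0}
    - {"fingers": 0.8,"offset": [-5,0,0],"yaw": 0}
    - {"fingers": 0.8,"offset": [-5,0,0],"yaw": 0}
    - {"fingers": 0.8,"offset": [-5,0,0],"yaw": 0}
    - {"fingers": 0.8,"offset": [0,0,0],"yaw": 0}

```text
clock: 22.05
tcp_pos: [0.5726, -0.4009, 0.1746]
tcp_rot: [0.641, 0.767, -0.002, 0.001]
force: [-0.8, 0.1, 0.1]
grip_width: 0.0787
grip_force: 0.0
```

```bash
python3 f.py
python3 - <<'E'
from h import *
c=np.array([.5363,-.194]);Y=.2014;u=np.array([np.cos(Y),np.sin(Y)]);v=np.array([-u[1],u[0]])
for n in("side","top"):
  g=snapshot(n).astype(np.float32).mean(2)
  for A in((-.022,-.012),(-.012,.012),(.012,.022)):
    pr=[]
    for l in np.arange(-.015,.015,.001):
        q=proj(n,np.array([[*(c+a*u+l*v),.053] for a in np.linspace(*A,20)])).astype(np.float32)
        pr.append(cv2.remap(g,q[:,:1],q[:,1:],cv2.INTER_LINEAR).mean())
    print(n,A,np.array(pr).round().astype(int).tolist())
E
```

```text
tcp in blade [ 0.1267 -0.5517  0.0796]
from -.040 [163, 162, 161, 159, 158, 159, 162, 166, 170, 174, 180, 193, 208, 223, 238, 249, 243, 228, 214, 199, 187, 185, 194, 203, 212, 221, 230, 232, 232, 232]
side (-0.022, -0.012) [131, 132, 132, 131, 130, 127, 125, 126, 134, 151, 179, 215, 240, 252, 254, 254, 254, 254, 252, 243, 220, 189, 160, 140, 130, 126, 126, 129, 130, 131]
side (-0.012, 0.012) [62, 63, 64, 65, 64, 63, 62, 64, 68, 79, 98, 117, 130, 138, 145, 151, 155, 156, 154, 148, 136, 120, 108, 100, 95, 90, 88, 88, 89, 90]
side (0.012, 0.022) [85, 84, 84, 84, 84, 84, 84, 84, 84, 85, 86, 85, 85, 85, 85, 85, 85, 84, 84, 85, 86, 85, 84, 85, 87, 91, 98, 106, 114, 119]
top (-0.022, -0.012) [111, 111, 112, 113, 114, 115, 115, 116, 113, 105, 107, 132, 161, 177, 183, 187, 187, 188, 189, 187, 177, 160, 144, 128, 121, 132, 145, 146, 138, 127]
top (-0.012, 0.012) [112, 113, 113, 114, 114, 114, 115, 116, 113, 105, 111, 139, 167, 179, 185, 188, 188, 188, 189, 186, 173, 156, 141, 125, 121, 133, 144, 141, 132, 123]
top (0.012, 0.022) [112, 113, 114, 114, 114, 114, 114, 115, 112, 108, 122, 152, 174, 182, 186, 187, 187, 188, 188, 184, 169, 150, 133, 117, 113, 126, 136, 136, 135, 128]
```

```bash
python3 -c "
from workcell import *
print(close_job())"
```

```text
the job is handed in; nothing more can be done
None
```

The job is handed in with no result given back: by camera the fence gap measured about 9.8 mm and did not shift while the nipped plate was drawn to about 49 mm in front of the blade centre, and the 10 mm plate is back upright in its middle slot, about 2 mm from where it began.

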